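# Make up two hoist repair kits

## Robot

A 6-joint arm with a two-finger parallel gripper is mounted at the origin on the work surface. World frame = base frame: x ahead of the robot, y to its left, z up, the work surface at z = 0. Lengths are in m, angles in rad, forces in N, time in s.
With the tool pointing down it reaches from about 0.3 to 0.775 m from the base axis. Payload 14.6 kg.
Tool frame: the origin (TCP) lies at the very end of the fingers, on their centre line; the grasp point (between the pads) lies 19 mm behind it; z points along the fingers, y is the line along which they close (so a half turn about z gives the same grasp; the last joint's range is limited). The gripper opens to 85 mm and grips with 20 to 120 N. Pads are 22 mm wide; open, the fingers measure 114 mm over their backs; the gripper's body (76 mm by 85 mm) begins 54 mm behind the grasp point. The pads swing forward as they close: fully open they stand 13 mm farther back than shut.
Start: joints at [-1.186, 0.3, 1.521, -0, 1.321, -0.067], TCP at [0.24, -0.495, 0.231] pointing down, gripper open.
Joint ranges: [-3.03, 3.03], [-0.79, 2.21], [0.23, 2.52], [-1.04, 4.18], [0, 3.07], [-2.55, 2.55]. Speed limits (rad/s): [2.22, 2.22, 2.57, 3.14, 3.14, 3.14].

## Interface

Orientations are given as a unit quaternion [w, x, y, z].
In Python, from workcell import env gives the robot as it stands.
- The arm moves only by the shell command python3 -m inch 'ROWS' [FORCE]. ROWS is JSON, a list of rows, each a list of 7 numbers: the shift along the world's x, y, z in units of 25 mm (1.0 is 25 mm), then the turn, a rotation vector about the world's x, y, z in rad, then the closure, from 0 (fully open) to 1 (shut). A call has exactly 10 rows; each row is the pose to reach, as a shift and turn from the pose commanded when the call began; what a row does not reach only later rows make up. A row lasts 1/10 s, in which the tool goes at most 50 mm and 8.59 degrees, less where a joint would pass 70% of its speed; a pose out of reach is approached as far as the arm can. A call with a gripper value outside its range is refused whole. The fingers move at their own pace and stop on an object; FORCE is the grip in N (left out, the last holds). Time passes only in rows, so rows that repeat a pose let the fingers close, or fill a call up. It gives the time, the measured TCP pose, the force, the opening and the grip force at its end, in the units of the state.
- env.state(): the state, without advancing time (a new reading comes with each control period).
- env.read_camera(name): name is "scene" or "top" or "wrist"; returns a dict with "color" (384x512x3 uint8, red, green, blue), "mtx" (3x3 intrinsics, pixels), "world_from_camera" (4x4, takes a point from camera to world coordinates); the wrist camera has in their place "hand_eye" (4x4, takes a point from camera to tool coordinates, whose origin is the TCP and whose axes are the flange's). Camera axes: x right, y up, looking along -z (the intrinsics and any distortion apply to the point x, -y, -z); pixel columns grow to the right and rows downward; lengths in m; the calibration is good to about 2 mm. The wrist camera is an equidistant fisheye: a pixel r from the principal point sees the ray r / f radians off the axis. A picture is of the moment at which its call begins: read the wrist's pose just before it. There is no depth.
- env.finish_job(): hands the job in; it is judged then, once.
Trained networks look in a picture, given as the dict that the camera call returned (one of the last four; its "shot" number tells which), for a name from the list of things; names that differ only in an ending like _2 or _b are one class to them, and where a whole thing is asked for, a point or a joint stands for the part that bears it (a point fixed in the world has none). Each returns a list of dicts, best first, with "score" (0 to 1); they miss things now and then, are a little off and sometimes report something else, mostly with a low value. They report only what shows in the picture. A call takes as long as a camera call. They do not tell look-alikes from the thing itself.
- env.search_frame(picture, target): "at" ([x, y, z] in m, in the coordinates of the camera as it stood for that picture, good to about 4 mm: the middle of the surface that is visible of it).
- env.regions_of(picture, target): "region" (384x512 bool, what is visible of it).
The state is a dict: "time": time; "qpos": joint angles; "dq": joint speeds; "joint_torque": joint torques, N m; "ee_pos": TCP position; "eef_rot": TCP orientation; "force": force on the tool from outside, world axes, zero at the start; "ft_torque": the same for the moment, N m; "opening": opening from 0.0 (shut) to 1.0 (fully open); "grip_force": force on a finger pad.
Only numpy, scipy, OpenCV 4.12 (cv2) and the standard library are available. Lean on these libraries where they do the work, as an engineer would, in place of code of your own. Each camera call takes 0.05 s, during which the arm holds its last target. There are 200 camera calls.

## Task

Make up the two hoist repair kits from the parts standing on the bench, one part to a compartment, each standing flat on the compartment floor the same way up as it stands now. In the three-compartment tray goes the gearbox kit in fitting order, starting at the tray's handle end: the small bearing, then the brass sleeve in the middle, then the pinion; in the two-compartment tray goes the brake kit: the brake coil at the handle end and the bolt in the other compartment. Leave the large bearing, the screwdriver and the tin where they are.

Things in the scene. Friction and masses are not known exactly. Their poses are not given: they have to be found in the camera images.
- long_tray: fixed flat aluminium kit tray 234 mm long (its x axis), 106 mm wide (y), walls and floor 3 mm thick, rim 10 mm high, dark lining on the floor of each compartment; three compartments in a row along x, each 74 mm (x) by 100 mm (y) inside, centres at x = -77, 0 and +77 mm, y = 0. A black loop handle, flat at rim height, sticks out 36 mm at its -x end: the handle end. Origin: centre of its underside, on the bench
- short_tray: fixed flat aluminium kit tray 157 mm long (its x axis), 106 mm wide (y), walls and floor 3 mm thick, rim 10 mm high, dark lining on the floor of each compartment; two compartments in a row along x, each 74 mm (x) by 100 mm (y) inside, centres at x = -38.5 and +38.5 mm, y = 0. A black loop handle, flat at rim height, sticks out 36 mm at its -x end: the handle end. Origin: centre of its underside, on the bench
- small_bearing_mid (a point): loose small steel ball bearing with black seals, a ring lying flat: 42 mm outside, 20 mm bore, 24 mm high. Point: its centre, 12 mm above its underside; z up
- large_bearing_mid (a point): the other, larger bearing of the same make: 66 mm outside, 32 mm bore, 24 mm high, lying flat; not wanted, to be left alone. Point: its centre, 12 mm above its underside; z up
- sleeve_mid (a point): loose plain brass spacer sleeve (tube) standing on end: 36 mm outside, 26 mm bore, 44 mm high. Point: its centre, 22 mm above its underside; z up
- pinion_mid (a point): loose steel pinion: toothed wheel of 50 mm diameter, 18 mm high, lying flat, with a shaft stub of 20 mm diameter standing 28 mm up from its middle (46 mm in all); the stub is the natural grip. Point: on its axis, 23 mm above its underside; z up
- bolt_mid (a point): loose dark steel hexagon bolt standing on its head: head 36 mm across flats, 15 mm high, the 24 mm diameter threaded shank standing 35 mm up from it (50 mm in all). Point: on its axis, 25 mm above its underside; z up along the shank
- coil_mid (a point): loose brake coil: a grey block with a black winding band round its middle, 50 mm long (its x axis), 34 mm wide (y), 38 mm high. Point: its centre, 19 mm above its underside; z up
- screwdriver_grip (a point): screwdriver with a red handle lying on the bench beyond the parts, to be left alone. Point: the middle of its handle
- tin_mid (a point): closed round grey tin with a steel cap, 70 mm diameter, 60 mm high, standing on the bench beyond the parts, to be left alone. Point: its centre, 30 mm above its underside
Things that resemble listed ones, but are neither listed nor needed, are in the scene too. What is shaped like the part that bears small_bearing_mid but orange or red is not meant. What is shaped like the part that bears coil_mid but green or red is not meant.

How it is judged:
By the outcome, as a careful person would: the job done as asked, in the order asked, and still so for the second after the job is handed in, with the robot touching nothing.
It also fails if it takes over 118 s, if anything falls off the work surface, if the arm or the gripper's body presses on something with over 40 N, if the wrist force passes 120 N, or if a joint passes its speed limit or range.

## Working session

There is one attempt and no reset: what is moved stays moved. The work goes in short steps, Python scripts to look and compute and a shell command to move; the robot and the scene stay as the last step left them, time stands still between calls to the robot, and variables do not carry over. Pictures are saved under pics/ and viewed, at most 14 in all, crops included, and the job is handed in when it is done.

```bash
ls; mkdir -p pics; cat > h.py <<'E'
import numpy as np,cv2
from workcell import env
def save(p,n): cv2.imwrite('pics/'+n,cv2.cvtColor(p['color'],cv2.COLOR_RGB2BGR))
def ray(p,u,v):
    k=p['mtx'];T=p['world_from_camera']
    d=np.array([(u-k[0,2])/k[0,0],-(v-k[1,2])/k[1,1],-1])
    return T[:3,3],T[:3,:3]@d
def at_z(p,u,v,z):
    o,d=ray(p,u,v);return o+d*(z-o[2])/d[2]
def proj(p,X):
    T=p['world_from_camera'];c=T[:3,:3].T@(np.array(X)-T[:3,3]);k=p['mtx']
    return np.array([k[0,0]*c[0]/-c[2]+k[0,2],-k[1,1]*c[1]/-c[2]+k[1,2]])
E
python3 - <<'E'
from h import *
for n in('top','scene'):
    p=env.read_camera(n);save(p,n+'1.png');print(n,p['mtx'].tolist(),p['world_from_camera'].round(3).tolist(),[k for k in p])
    T=p['world_from_camera']
    for t in 'long_tray short_tray small_bearing_mid large_bearing_mid sleeve_mid pinion_mid bolt_mid coil_mid screwdriver_grip tin_mid'.split():
        for r in env.search_frame(p,t):
            w=T[:3,:3]@np.array(r['at'])+T[:3,3]; print(t,round(r['score'],2),w.round(3),proj(p,w).round())
E
```

```text
pics
top [[384.30947587138576, 0.0, 254.6909288510652], [0.0, 384.30947587138576, 190.80899916691473], [0.0, 0.0, 1.0]] [[-0.028, 0.999, -0.043, 0.554], [-1.0, -0.027, 0.008, 0.012], [0.006, 0.043, 0.999, 1.054], [0.0, 0.0, 0.0, 1.0]] ['color', 'mtx', 'world_from_camera', 'shot']
long_tray 0.75 [ 0.502 -0.303  0.007] [368. 223.]
short_tray 0.65 [ 0.533  0.315 -0.003] [142. 218.]
small_bearing_mid 0.55 [0.772 0.11  0.025] [213. 128.]
small_bearing_mid 0.47 [0.686 0.078 0.025] [226. 159.]
small_bearing_mid 0.42 [0.6   0.116 0.02 ] [213. 191.]
small_bearing_mid 0.35 [ 0.638 -0.117  0.047] [300. 174.]
large_bearing_mid 0.89 [0.475 0.128 0.022] [210. 238.]
sleeve_mid 0.33 [0.605 0.016 0.041] [250. 188.]
bolt_mid 0.63 [0.48  0.006 0.017] [255. 235.]
bolt_mid 0.32 [0.472 0.127 0.018] [210. 239.]
bolt_mid 0.18 [0.534 0.312 0.   ] [142. 218.]
coil_mid 0.74 [0.604 0.017 0.04 ] [250. 189.]
coil_mid 0.62 [ 0.552 -0.075  0.037] [285. 207.]
coil_mid 0.51 [ 0.551 -0.17   0.036] [321. 207.]
screwdriver_grip 0.78 [ 0.754 -0.086  0.016] [286. 133.]
tin_mid 0.86 [0.74  0.21  0.062] [174. 138.]
scene [[
[... 177 characters left out ...]
1, 0.726, 0.688, 0.756], [0.0, 0.0, 0.0, 1.0]] ['color', 'mtx', 'world_from_camera', 'shot']
long_tray 0.76 [ 0.519 -0.298  0.004] [116. 241.]
short_tray 0.55 [0.538 0.307 0.001] [323. 135.]
small_bearing_mid 0.89 [0.688 0.068 0.02 ] [297. 201.]
small_bearing_mid 0.77 [0.773 0.111 0.023] [338. 212.]
small_bearing_mid 0.63 [0.598 0.113 0.021] [285. 171.]
pinion_mid 0.55 [ 0.474 -0.129  0.018] [172. 190.]
bolt_mid 0.57 [ 0.489 -0.005  0.018] [219. 170.]
coil_mid 0.96 [ 0.56  -0.182  0.034] [171. 217.]
coil_mid 0.68 [0.615 0.006 0.034] [255. 191.]
coil_mid 0.62 [ 0.567 -0.079  0.039] [212. 195.]
screwdriver_grip 0.59 [ 0.765 -0.096  0.021] [263. 259.]
tin_mid 0.9 [0.757 0.195 0.048] [359. 183.]
```

View pics/top1.png

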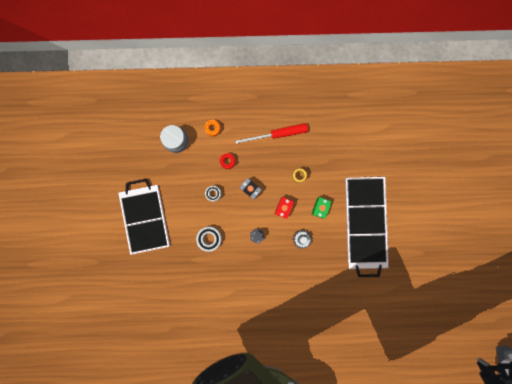

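View pics/scene1.png

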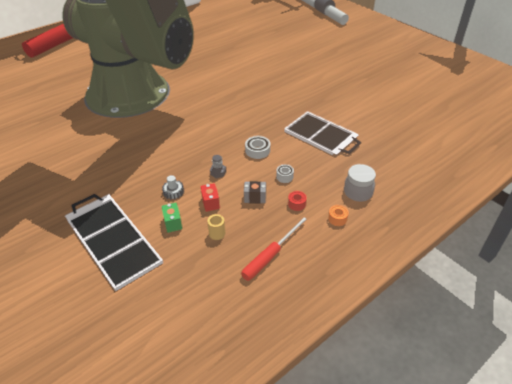

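```bash
python3 - <<'E'
from h import *
p=env.read_camera('top');q=env.read_camera('scene')
c=cv2.cvtColor(p['color'],cv2.COLOR_RGB2BGR)
cv2.imwrite('pics/crop.png',cv2.resize(c[145:255,190:345],None,fx=5,fy=5,interpolation=cv2.INTER_CUBIC))
hs={'small_bearing_mid':24,'large_bearing_mid':24,'sleeve_mid':44,'pinion_mid':46,'bolt_mid':50,'coil_mid':38,'long_tray':10,'short_tray':10}
for n,pic in(('top',p),('scene',q)):
  for t,h in hs.items():
    for r in env.regions_of(pic,t):
        m=r['region'].astype(np.uint8);ys,xs=np.nonzero(m)
        if len(xs)<10: continue
        rr=cv2.minAreaRect(np.c_[xs,ys].astype(np.float32))
        print(n,t,round(r['score'],2),len(xs),[round(xs.mean(),1),round(ys.mean(),1)],'w@mid',at_z(pic,xs.mean(),ys.mean(),h/2000)[:2].round(4),np.round(rr[1],1),round(rr[2],1))
        if 'tray' in t and n=='top': print([at_z(pic,*b,.010)[:2].round(4).tolist() for b in cv2.boxPoints(rr)])
E
```

```text
top small_bearing_mid 0.63 186 [np.float64(212.1), np.float64(127.6)] w@mid [0.7747 0.1152] [15. 14.] 90.0
top small_bearing_mid 0.56 146 [np.float64(212.1), np.float64(192.9)] w@mid [0.5963 0.1191] [14.8 14.1] 45.0
top small_bearing_mid 0.55 145 [np.float64(226.8), np.float64(160.1)] w@mid [0.6844 0.0772] [14. 14.] 90.0
top large_bearing_mid 0.89 379 [np.float64(208.2), np.float64(238.0)] w@mid [0.4748 0.1325] [22.6 24.7] 45.0
top sleeve_mid 0.43 78 [np.float64(299.2), np.float64(176.6)] w@mid [ 0.6334 -0.1173] [ 9.9 13.4] 45.0
top pinion_mid 0.72 259 [np.float64(301.8), np.float64(238.7)] w@mid [ 0.4665 -0.1186] [17.1 17.7] 18.4
top bolt_mid 0.51 104 [np.float64(256.7), np.float64(235.0)] w@mid [0.4801 0.0017] [10.6 10.6] 45.0
top coil_mid 0.83 240 [np.float64(320.6), np.float64(207.2)] w@mid [ 0.5493 -0.1726] [13.6 18.3] 18.4
top coil_mid 0.77 264 [np.float64(249.5), np.float64(187.7)] w@mid [0.6072 0.0173] [19.8 13.4] 45.0
top coil_mid 0.64 241 [np.float64(283.8), np.float64(207.3)] w@mid [ 0.5519 -0.0734] [13.3 18.5] 23.2
top coil_mid 0.53 2598 [np.float64(143.2), np.float64(217
[... 1446 characters left out ...]
 289 [np.float64(218.1), np.float64(167.2)] w@mid [ 0.4857 -0.0044] [23. 16.] 90.0
scene coil_mid 0.96 418 [np.float64(172.0), np.float64(218.0)] w@mid [ 0.5512 -0.1761] [27.2 16.1] 77.5
scene coil_mid 0.76 420 [np.float64(210.1), np.float64(196.7)] w@mid [ 0.551  -0.0744] [26.3 17.3] 78.7
scene coil_mid 0.63 478 [np.float64(255.1), np.float64(192.3)] w@mid [0.6061 0.0135] [22. 22.] 90.0
scene coil_mid 0.2 474 [np.float64(257.7), np.float64(146.6)] w@mid [0.4805 0.1243] [23. 24.] 90.0
scene long_tray 0.66 4814 [np.float64(113.1), np.float64(240.5)] w@mid [ 0.514  -0.3013] [98.9 56.2] 55.2
scene short_tray 0.98 1713 [np.float64(322.5), np.float64(134.0)] w@mid [0.5379 0.3035] [74.3 28.8] 25.0
```

View pics/crop.png

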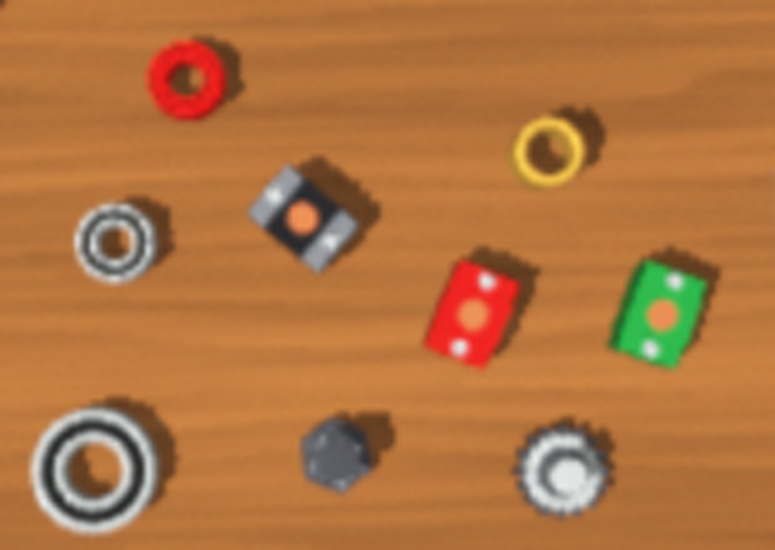

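Candidates (top picture px). Bearing-shaped: orange (213,128), red (228,160), small steel (213,193), large steel (209,238). The small steel one at (213,193) fits. Coil-shaped: grey with black band (252,188), red (285,207), green (322,207). The grey one fits, and the crop confirms both. The other parts are the sleeve (300,175), pinion (303,239) and bolt (257,236). The long tray's handle is at (369,270) and the short tray's is at (137,185).

```bash
python3 - <<'E'
from h import *
p=env.read_camera('top')
f=lambda x,y,z:at_z(p,190+(x+.5)/5-.5,145+(y+.5)/5-.5,z)
for n,a in dict(small=(115,243,.024),sleeve=(549,151,.044),stub=(569,476,.046),wheel=(563,469,.018),coil=(303,217,.038),bolthead=(336,455,.015),bolttop=(336,455,.05)).items(): print(n,f(*a)[:2].round(4))
d=f(331,242,.038)-f(274,196,.038);print('coil axis deg',np.degrees(np.arctan2(d[1],d[0])))
g=p['color'].max(2)
for t in('long_tray','short_tray'):
    m=env.regions_of(p,t)[0]['region'].astype(np.uint8)
    n,l,s,c=cv2.connectedComponentsWithStats(((g<70)&(m>0)).astype(np.uint8),connectivity=4)
    for i in range(1,n):
        if s[i,4]>200:
            ys,xs=np.nonzero(l==i);rr=cv2.minAreaRect(np.c_[xs,ys].astype(np.float32))
            print(t,s[i,4],c[i].round(1),at_z(p,*c[i],.003)[:2].round(4),np.round(rr[1],1),round(rr[2],1))
s=env.state();print(s['time'],s['ee_pos'],s['eef_rot'],s['opening'],s['force'])
w=env.read_camera('wrist');print(w['mtx'],w['hand_eye'].round(3))
E
```

```text
small [0.5948 0.1167]
sleeve [ 0.6363 -0.1153]
stub [ 0.4656 -0.1199]
wheel [ 0.467  -0.1204]
coil [0.6053 0.0155]
bolthead [0.4777 0.0013]
bolttop [0.4802 0.0016]
coil axis deg -130.50115096760334
long_tray 856 [365.6 191.9] [ 0.5878 -0.3004] [25. 34.] 90.0
long_tray 857 [366.5 220. ] [ 0.5109 -0.2999] [25.1 34.4] 88.1
long_tray 893 [367.7 248.7] [ 0.4329 -0.3001] [25. 35.] 90.0
short_tray 873 [141.3 207.5] [0.562  0.3142] [24.9 34.7] 78.7
short_tray 881 [146.6 235.2] [0.4862 0.3008] [25.3 34.9] 78.7
2.15 [ 0.24012034 -0.49480385  0.23126091] [-1.51231920e-05  9.74590005e-01  2.23996255e-01 -1.12332691e-05] 1.0024833960547201 [-1.05513883  0.22610448  0.0550641 ]
[[297.31863964   0.         253.88698152]
 [  0.         297.31863964 194.82240443]
 [  0.           0.           1.        ]] [[ 0.     0.955  0.297  0.075]
 [ 1.    -0.     0.    -0.001]
 [ 0.     0.297 -0.955 -0.143]
 [ 0.     0.     0.     1.   ]]
```

```bash
python3 -m inch '[[14.24,24.44,-4.4,0,0,-0.452,0.3],[14.24,24.44,-4.4,0,0,-0.452,0.3],[14.24,24.44,-4.4,0,0,-0.452,0.3],[14.24,24.44,-4.4,0,0,-0.452,0.3],[14.24,24.44,-4.4,0,0,-0.452,0.3],[14.24,24.44,-4.4,0,0,-0.452,0.3],[14.24,24.44,-4.4,0,0,-0.452,0.3],[14.24,24.44,-4.4,0,0,-0.452,0.3],[14.24,24.44,-4.4,0,0,-0.452,0.3],[14.24,24.44,-4.4,0,0,-0.452,0.3]]' 50
```

```text
time: 3.2
ee_pos: [0.4858, -0.0728, 0.1556]
eef_rot: [0.0, 1.0, -0.0, 0.0]
force: [0.4, -1.3, -0.9]
opening: 0.696
grip_force: 0.0
```

```bash
cat >> h.py <<'E'
from scipy.spatial.transform import Rotation as R
def wristfind(t):
    s=env.state();w=env.read_camera('wrist');M=R.from_quat(np.r_[s['eef_rot'][1:],s['eef_rot'][0]]).as_matrix();H=w['hand_eye']
    for r in env.search_frame(w,t):
        x=H[:3,:3]@np.array(r['at'])+H[:3,3];print(t,round(r['score'],2),(M@x+s['ee_pos']).round(4))
    for r in env.regions_of(w,t):
        ys,xs=np.nonzero(r['region']);print('  px',xs.mean().round(),ys.mean().round(),len(xs),round(r['score'],2))
    return w,s
def st():
    s=env.state();print('t',s['time'],'ee',np.round(s['ee_pos'],4),'rot',np.round(s['eef_rot'],3),'F',np.round(s['force'],1),'op',round(s['opening'],3),'grip',s['grip_force'])
E
python3 -m inch '[[4.4,7.56,-1.4,0,0,0,0.3],[4.4,7.56,-1.4,0,0,0,0.3],[4.4,7.56,-1.4,0,0,0,0.3],[4.4,7.56,-1.4,0,0,0,0.3],[4.4,7.56,-1.4,0,0,0,0.3],[4.4,7.56,-1.4,0,0,0,0.3],[4.4,7.56,-1.4,0,0,0,0.3],[4.4,7.56,-1.4,0,0,0,0.3],[4.4,7.56,-1.4,0,0,0,0.3],[4.4,7.56,-1.4,0,0,0,0.3]]' 50
python3 - <<'E'
from h import *
w,s=wristfind('small_bearing_mid');save(w,'w1.png');st()
E
```

```text
time: 4.2
ee_pos: [0.595, 0.1135, 0.1211]
eef_rot: [-0.0, 1.0, -0.001, 0.0]
force: [1.1, 0.3, -0.8]
opening: 0.7
grip_force: 0.0
small_bearing_mid 0.91 [0.5977 0.1157 0.0256]
small_bearing_mid 0.71 [0.7534 0.111  0.0176]
small_bearing_mid 0.7 [0.6837 0.072  0.0274]
  px 254.0 6.0 555 0.94
  px 251.0 192.0 1734 0.82
  px 301.0 92.0 1684 0.76
t 4.35 ee [0.595  0.1139 0.1209] rot [-0.  1. -0.  0.] F [-1.   0.2  0.9] op 0.703 grip 0.0
```

View pics/w1.png

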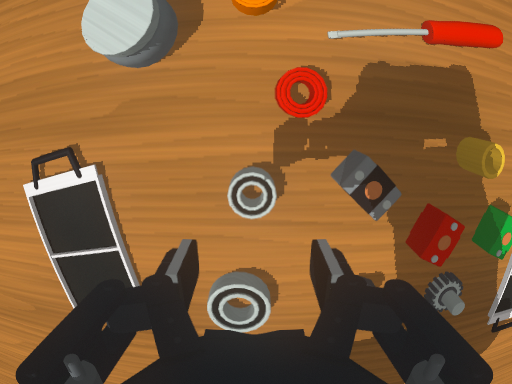

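The wrist picture shows the steel bearing at (251,192). The red one is at (301,92), the large one at (240,300), and the grey coil at (365,185).

```bash
python3 -m inch '[[0.08,0.06,-1.8,0,0,0,0.3],[0.08,0.06,-3.2,0,0,0,0.3],[0.08,0.06,-4.2,0,0,0,0.3],[0.08,0.06,-4.68,0,0,0,0.3],[0.08,0.06,-4.68,0,0,0,0.3],[0.08,0.06,-4.68,0,0,0,0.8],[0.08,0.06,-4.68,0,0,0,0.8],[0.08,0.06,-4.68,0,0,0,0.8],[0.08,0.06,-4.68,0,0,0,0.8],[0.08,0.06,-4.68,0,0,0,0.8]]' 50
```

```text
time: 5.35
ee_pos: [0.598, 0.1159, 0.0056]
eef_rot: [-0.0, 1.0, -0.0, 0.002]
force: [-0.9, -0.0, 8.4]
opening: 0.467
grip_force: 51.3
```

```bash
python3 -m inch '[[0,0,1.6,0,0,0,0.8],[0,0,3.4,0,0,0,0.8],[-6.6,-16.64,3.4,0,0,0,0.8],[-6.6,-16.64,3.4,0,0,0,0.8],[-6.6,-16.64,3.4,0,0,0,0.8],[-6.6,-16.64,3.4,0,0,0,0.8],[-6.6,-16.64,3.4,0,0,0,0.8],[-6.6,-16.64,3.4,0,0,0,0.8],[-6.6,-16.64,3.4,0,0,0,0.8],[-6.6,-16.64,3.4,0,0,0,0.8]]' 50
```

```text
time: 6.35
ee_pos: [0.4487, -0.2579, 0.0896]
eef_rot: [0.0, 1.0, -0.0, 0.001]
force: [1.0, 0.2, -1.6]
opening: 0.463
grip_force: 51.5
```

```bash
python3 -m inch '[[-0.63,-1.68,0,0,0,0,0.8],[-0.63,-1.68,0,0,0,0,0.8],[-0.63,-1.68,-1.5,0,0,0,0.8],[-0.63,-1.68,-2.5,0,0,0,0.8],[-0.63,-1.68,-3.0,0,0,0,0.8],[-0.63,-1.68,-3.15,0,0,0,0.8],[-0.63,-1.68,-3.22,0,0,0,0.8],[-0.63,-1.68,-3.22,0,0,0,0.8],[-0.63,-1.68,-3.22,0,0,0,0.8],[-0.63,-1.68,-3.22,0,0,0,0.8]]' 50
```

```text
time: 7.35
ee_pos: [0.4341, -0.2983, 0.0089]
eef_rot: [0.0, 1.0, -0.0, 0.0]
force: [0.1, 0.6, -1.9]
opening: 0.463
grip_force: 51.4
```

```bash
python3 -m inch '[[0,0,-0.03,0,0,0,0.35],[0,0,-0.03,0,0,0,0.35],[0,0,-0.03,0,0,0,0.35],[0,0,1.5,0,0,0,0.35],[0,0,3.4,0,0,0,0.35],[8.08,7.3,3.4,0,0,0,0.35],[8.08,7.3,3.4,0,0,0,0.35],[8.08,7.3,3.4,0,0,0,0.35],[8.08,7.3,3.4,0,0,0,0.35],[8.08,7.3,3.4,0,0,0,0.35]]' 50
```

```text
time: 8.35
ee_pos: [0.6206, -0.1288, 0.0933]
eef_rot: [0.0, 1.0, -0.0, 0.0]
force: [0.4, -0.7, 0.3]
opening: 0.647
grip_force: 0.0
```

```bash
python3 -m inch '[[0.62,0.51,0,0,0,0,0.35],[0.62,0.51,0,0,0,0,0.35],[0.62,0.51,-1.6,0,0,0,0.35],[0.62,0.51,-2.8,0,0,0,0.35],[0.62,0.51,-3.24,0,0,0,0.35],[0.62,0.51,-3.24,0,0,0,0.9],[0.62,0.51,-3.24,0,0,0,0.9],[0.62,0.51,-3.24,0,0,0,0.9],[0.62,0.51,-3.24,0,0,0,0.9],[0.62,0.51,-3.24,0,0,0,0.9]]' 50; python3 - <<'E'
from h import *
st()
p=env.read_camera('scene');save(p,'s2.png')
cv2.imwrite('pics/s2c.png',cv2.resize(cv2.imread('pics/s2.png')[130:290,50:310],None,fx=2.5,fy=2.5))
E
```

```text
time: 9.35
ee_pos: [0.6351, -0.1178, 0.0129]
eef_rot: [0.0, 1.0, -0.0, 0.0]
force: [-0.3, 0.2, -1.5]
opening: 0.398
grip_force: 49.9
t 9.35 ee [ 0.6351 -0.1178  0.0129] rot [ 0.  1. -0.  0.] F [-0.3  0.2 -1.5] op 0.398 grip 49.86637640744448
```

View pics/s2c.png

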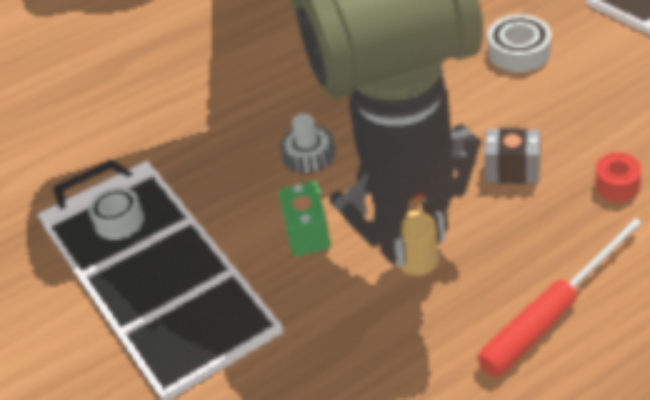

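The bearing lies flat in the handle compartment at crop (115,215), and the sleeve is between the pads at crop (420,240).

```bash
python3 -m inch '[[0,0,1.6,0,0,0,0.9],[0,0,3.2,0,0,0,0.9],[-4.96,-7.3,3.2,0,0,0,0.9],[-4.96,-7.3,3.2,0,0,0,0.9],[-4.96,-7.3,3.2,0,0,0,0.9],[-4.96,-7.3,3.2,0,0,0,0.9],[-4.96,-7.3,3.2,0,0,0,0.9],[-4.96,-7.3,3.2,0,0,0,0.9],[-4.96,-7.3,3.2,0,0,0,0.9],[-4.96,-7.3,3.2,0,0,0,0.9]]' 50
```

```text
time: 10.4
ee_pos: [0.5114, -0.2993, 0.0922]
eef_rot: [-0.0, 1.0, 0.0, 0.0]
force: [0.6, -0.5, -1.3]
opening: 0.398
grip_force: 50.5
```

```bash
python3 -m inch '[[0,0,-1.2,0,0,0,0.9],[0,0,-2.2,0,0,0,0.9],[0,0,-2.8,0,0,0,0.9],[0,0,-2.95,0,0,0,0.9],[0,0,-3.05,0,0,0,0.9],[0,0,-3.05,0,0,0,0.9],[0,0,-3.05,0,0,0,0.4],[0,0,-3.05,0,0,0,0.4],[0,0,-3.05,0,0,0,0.4],[0,0,-3.05,0,0,0,0.4]]' 50
```

```text
time: 11.4
ee_pos: [0.5109, -0.3003, 0.0163]
eef_rot: [0.0, 1.0, -0.0, 0.0]
force: [0.9, 0.2, -0.5]
opening: 0.603
grip_force: 0.0
```

```bash
python3 -m inch '[[0,0,1.6,0,0,0,0.4],[0,0,3.2,0,0,0,0.4],[0,0,3.2,0,0,0,0.4],[-1.76,7.2,3.2,0,0,0,0.4],[-1.76,7.2,3.2,0,0,0,0.4],[-1.76,7.2,3.2,0,0,0,0.4],[-1.76,7.2,3.2,0,0,0,0.4],[-1.76,7.2,3.2,0,0,0,0.4],[-1.76,7.2,3.2,0,0,0,0.4],[-1.76,7.2,3.2,0,0,0,0.4]]' 50
python3 - <<'E'
from h import *
w,s=wristfind('pinion_mid');save(w,'w2.png');st()
E
```

```text
time: 12.4
ee_pos: [0.4671, -0.121, 0.0959]
eef_rot: [0.0, 1.0, -0.0, 0.0]
force: [0.2, -0.9, -0.1]
opening: 0.596
grip_force: 0.0
pinion_mid 0.76 [ 0.4697 -0.1248  0.015 ]
pinion_mid 0.57 [ 0.4349 -0.2937  0.0278]
  px 255.0 202.0 2967 0.97
t 12.55 ee [ 0.4669 -0.121   0.0957] rot [-0.     1.    -0.001 -0.   ] F [0.3 0.1 0.5] op 0.602 grip 0.0
```

View pics/w2.png

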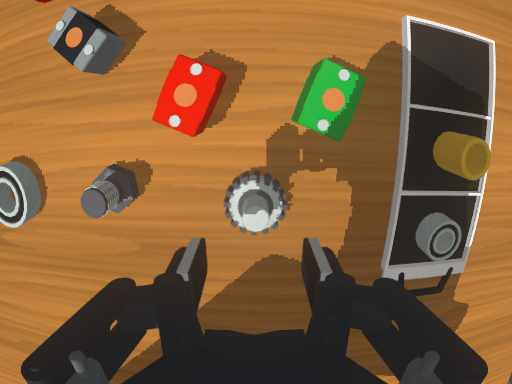

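The pinion at (255,202) is centred between the fingers. The sleeve (462,157) and bearing (438,237) stand in their compartments.

```bash
python3 -m inch '[[0,0,-1.2,0,0,0,0.4],[0,0,-2.2,0,0,0,0.4],[0,0,-2.9,0,0,0,0.4],[0,0,-2.9,0,0,0,0.4],[0,0,-2.9,0,0,0,1],[0,0,-2.9,0,0,0,1],[0,0,-2.9,0,0,0,1],[0,0,-2.9,0,0,0,1],[0,0,-2.9,0,0,0,1],[0,0,-2.9,0,0,0,1]]' 60
```

```text
time: 13.55
ee_pos: [0.4675, -0.1206, 0.0247]
eef_rot: [0.0, 1.0, -0.0, 0.001]
force: [-2.4, 0.1, 6.5]
opening: 0.211
grip_force: 58.5
```

```bash
python3 -m inch '[[0,0,1.6,0,0,0,1],[0,0,3.2,0,0,0,1],[4.82,-7.18,3.2,0,0,0,1],[4.82,-7.18,3.2,0,0,0,1],[4.82,-7.18,3.2,0,0,0,1],[4.82,-7.18,3.2,0,0,0,1],[4.82,-7.18,3.2,0,0,0,1],[4.82,-7.18,3.2,0,0,0,1],[4.82,-7.18,3.2,0,0,0,1],[4.82,-7.18,3.2,0,0,0,1]]' 60
```

```text
time: 14.55
ee_pos: [0.587, -0.2989, 0.1037]
eef_rot: [-0.0, 1.0, 0.0, -0.0]
force: [-0.3, -0.3, -2.0]
opening: 0.209
grip_force: 59.2
```

```bash
python3 -m inch '[[0,0,-1.2,0,0,0,1],[0,0,-2.2,0,0,0,1],[0,0,-2.8,0,0,0,1],[0,0,-2.95,0,0,0,1],[0,0,-3.03,0,0,0,1],[0,0,-3.03,0,0,0,1],[0,0,-3.03,0,0,0,0.55],[0,0,-3.03,0,0,0,0.55],[0,0,-3.03,0,0,0,0.55],[0,0,-3.03,0,0,0,0.55]]' 60
```

```text
time: 15.55
ee_pos: [0.5874, -0.2998, 0.028]
eef_rot: [0.0, 1.0, -0.0, 0.0]
force: [0.6, -0.3, -0.8]
opening: 0.451
grip_force: 0.0
```

```bash
python3 -m inch '[[0,0,1.6,0,0,0,0.4],[0,0,3.0,0,0,0,0.35],[0,0,3.0,0,0,0,0.35],[0.74,12.6,3.0,0,0,0.864,0.35],[0.74,12.6,3.0,0,0,0.864,0.35],[0.74,12.6,3.0,0,0,0.864,0.35],[0.74,12.6,3.0,0,0,0.864,0.35],[0.74,12.6,3.0,0,0,0.864,0.35],[0.74,12.6,3.0,0,0,0.864,0.35],[0.74,12.6,3.0,0,0,0.864,0.35]]' 60
python3 - <<'E'
from h import *
w,s=wristfind('coil_mid');save(w,'w3.png');st();print(R.from_quat(np.r_[s['eef_rot'][1:],s['eef_rot'][0]]).as_matrix()[:2,:2])
E
```

```text
time: 16.55
ee_pos: [0.6056, 0.0195, 0.1024]
eef_rot: [-0.0, 0.907, 0.422, 0.0]
force: [0.4, -1.0, 0.9]
opening: 0.653
grip_force: 0.0
coil_mid 0.76 [ 0.5528 -0.0643  0.0368]
coil_mid 0.63 [0.6048 0.019  0.04  ]
  px 258.0 208.0 3296 0.93
  px 274.0 307.0 2571 0.6
t 16.7 ee [0.6058 0.0155 0.1024] rot [ 0.     0.908  0.419 -0.   ] F [ 0.1  0.  -0.1] op 0.653 grip 0.0
[[ 0.64410192  0.76493965]
 [ 0.76493965 -0.64410178]]
```

View pics/w3.png

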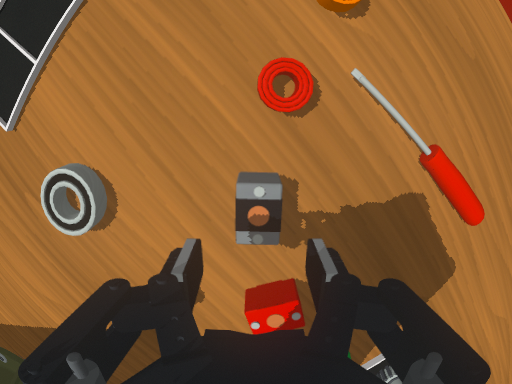

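The grey coil at (259,208) lies square between the pads. The red look-alike is at (272,305), clear of them.

```bash
python3 -m inch '[[0,0,-1.6,0,0,0,0.35],[0,0,-2.8,0,0,0,0.35],[0,0,-3.6,0,0,0,0.35],[0,0,-3.6,0,0,0,0.35],[0,0,-3.6,0,0,0,0.9],[0,0,-3.6,0,0,0,0.9],[0,0,-3.6,0,0,0,0.9],[0,0,-3.6,0,0,0,0.9],[0,0,-3.6,0,0,0,0.9],[0,0,-3.6,0,0,0,0.9]]' 60
```

```text
time: 17.7
ee_pos: [0.6066, 0.0148, 0.0142]
eef_rot: [0.001, 0.908, 0.419, 0.001]
force: [-0.8, -3.9, 7.5]
opening: 0.384
grip_force: 61.2
```

```bash
python3 -m inch '[[0,0,1.6,0,0,0,0.9],[0,0,3.2,0,0,0,0.9],[-1.78,11.96,3.2,0,0,-0.69,0.9],[-1.78,11.96,3.2,0,0,-0.69,0.9],[-1.78,11.96,3.2,0,0,-0.69,0.9],[-1.78,11.96,3.2,0,0,-0.69,0.9],[-1.78,11.96,3.2,0,0,-0.69,0.9],[-1.78,11.96,3.2,0,0,-0.69,0.9],[-1.78,11.96,3.2,0,0,-0.69,0.9],[-1.78,11.96,3.2,0,0,-0.69,0.9]]' 60
```

```text
time: 18.7
ee_pos: [0.5605, 0.3162, 0.0927]
eef_rot: [-0.0, 0.996, 0.088, -0.0]
force: [-0.5, -0.1, -1.9]
opening: 0.389
grip_force: 60.5
```

```bash
python3 -m inch '[[0,-0.06,-1.2,0,0,0,0.9],[0,-0.06,-2.2,0,0,0,0.9],[0,-0.06,-2.8,0,0,0,0.9],[0,-0.06,-2.95,0,0,0,0.9],[0,-0.06,-3.02,0,0,0,0.9],[0,-0.06,-3.02,0,0,0,0.9],[0,-0.06,-3.02,0,0,0,0.4],[0,-0.06,-3.02,0,0,0,0.4],[0,-0.06,-3.02,0,0,0,0.4],[0,-0.06,-3.02,0,0,0,0.4]]' 60
```

```text
time: 19.7
ee_pos: [0.5614, 0.3129, 0.0175]
eef_rot: [-0.0, 0.996, 0.087, 0.0]
force: [0.5, -0.0, 0.4]
opening: 0.596
grip_force: 0.0
```

```bash
python3 -m inch '[[0,0,1.6,0,0,0,0.4],[0,0,3.2,0,0,0,0.4],[0,0,3.2,0,0,0,0.4],[-3.28,-12.46,3.2,0,0,0,0.4],[-3.28,-12.46,3.2,0,0,0,0.4],[-3.28,-12.46,3.2,0,0,0,0.4],[-3.28,-12.46,3.2,0,0,0,0.4],[-3.28,-12.46,3.2,0,0,0,0.4],[-3.28,-12.46,3.2,0,0,0,0.4],[-3.28,-12.46,3.2,0,0,0,0.4]]' 60
python3 - <<'E'
from h import *
w,s=wristfind('bolt_mid');save(w,'w4.png');st()
E
```

```text
time: 20.7
ee_pos: [0.4782, -0.0016, 0.0972]
eef_rot: [0.0, 0.996, 0.086, -0.0]
force: [1.1, 1.4, -0.5]
opening: 0.599
grip_force: 0.0
bolt_mid 0.81 [0.4836 0.0023 0.0336]
  px 252.0 203.0 2165 0.97
t 20.85 ee [4.792e-01 3.000e-04 9.730e-02] rot [0.    0.996 0.086 0.   ] F [ 0.3 -0.2  0.8] op 0.598 grip 0.0
```

View pics/w4.png

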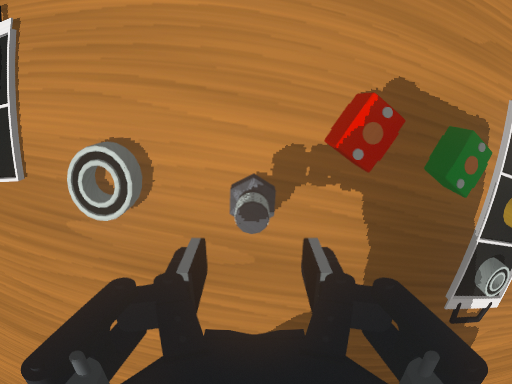

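The bolt stands shank-up at (252,203), centred between the fingers. I'll go down with a small shift in x (+1 mm).

```bash
python3 -m inch '[[0.04,0.04,-1.2,0,0,0,0.4],[0.04,0.04,-2.2,0,0,0,0.4],[0.04,0.04,-3.0,0,0,0,0.4],[0.04,0.04,-3.0,0,0,0,0.4],[0.04,0.04,-3.0,0,0,0,1],[0.04,0.04,-3.0,0,0,0,1],[0.04,0.04,-3.0,0,0,0,1],[0.04,0.04,-3.0,0,0,0,1],[0.04,0.04,-3.0,0,0,0,1],[0.04,0.04,-3.0,0,0,0,1]]' 60
```

```text
time: 21.85
ee_pos: [0.4812, 0.0025, 0.0235]
eef_rot: [-0.0, 0.996, 0.087, 0.001]
force: [-0.9, 4.0, 7.3]
opening: 0.261
grip_force: 59.0
```

```bash
python3 -m inch '[[0,0,1.6,0,0,0,1],[0,0,3.2,0,0,0,1],[0.2,11.94,3.2,0,0,0,1],[0.2,11.94,3.2,0,0,0,1],[0.2,11.94,3.2,0,0,0,1],[0.2,11.94,3.2,0,0,0,1],[0.2,11.94,3.2,0,0,0,1],[0.2,11.94,3.2,0,0,0,1],[0.2,11.94,3.2,0,0,0,1],[0.2,11.94,3.2,0,0,0,1]]' 60
```

```text
time: 22.85
ee_pos: [0.4848, 0.3015, 0.1022]
eef_rot: [0.0, 0.996, 0.088, -0.0]
force: [1.0, -0.9, -1.7]
opening: 0.258
grip_force: 59.6
```

```bash
python3 -m inch '[[0.04,0,-1.2,0,0,0,1],[0.04,0,-2.2,0,0,0,1],[0.04,0,-2.8,0,0,0,1],[0.04,0,-2.95,0,0,0,1],[0.04,0,-3.02,0,0,0,1],[0.04,0,-3.02,0,0,0,1],[0.04,0,-3.02,0,0,0,0.5],[0.04,0,-3.02,0,0,0,0.5],[0.04,0,-3.02,0,0,0,0.5],[0.04,0,-3.02,0,0,0,0.5]]' 60
python3 -m inch '[[0,0,1.6,0,0,0,0.5],[0,0,3.2,0,0,0,0.5],[0,0,4.8,0,0,0,0.5],[-4,-4,4.8,0,0,0,0.5],[-4,-6,4.8,0,0,0,0.5],[-4,-10,4.8,0,0,0,0.5],[-4,-12,4.8,0,0,0,0.5],[-4,-12,4.8,0,0,0,0.5],[-4,-12,4.8,0,0,0,0.5],[-4,-12,4.8,0,0,0,0.5]]' 60
python3 - <<'E'
from h import *
p=env.read_camera('scene');save(p,'s3.png')
c=cv2.imread('pics/s3.png');cv2.imwrite('pics/s3c.png',cv2.resize(c[100:300,50:400],None,fx=2.2,fy=2.2))
p=env.read_camera('top');save(p,'t3.png')
c=cv2.imread('pics/t3.png');cv2.imwrite('pics/t3c.png',cv2.resize(c[110:285,110:400],None,fx=2.7,fy=2.7))
E
```

```text
time: 23.85
ee_pos: [0.4864, 0.3009, 0.027]
eef_rot: [-0.0, 0.996, 0.087, 0.0]
force: [0.3, 0.3, 0.6]
opening: 0.495
grip_force: 0.0
time: 24.85
ee_pos: [0.3855, -0.0018, 0.147]
eef_rot: [0.0, 0.996, 0.086, 0.0]
force: [0.2, 0.4, 0.3]
opening: 0.498
grip_force: 0.0
```

View pics/s3c.png

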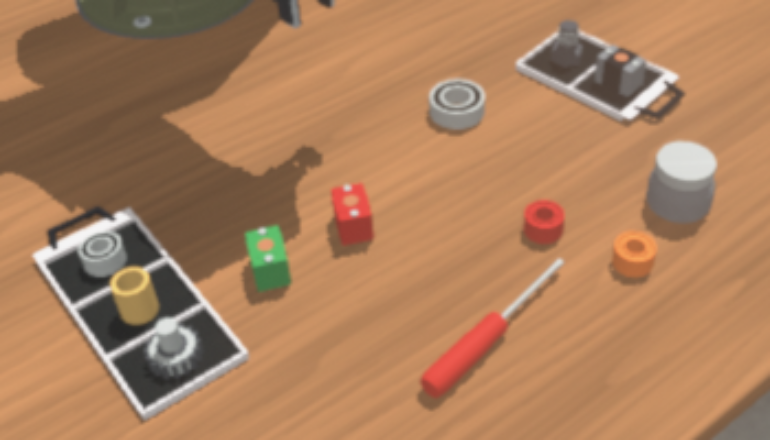

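View pics/t3c.png

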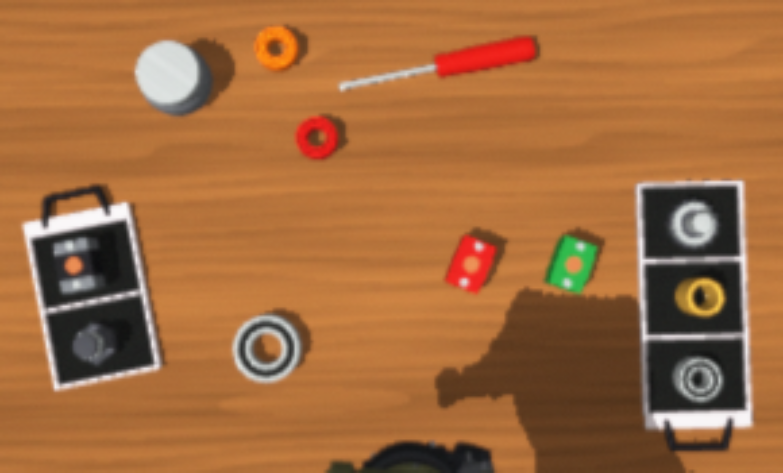

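Both pictures show all five parts upright in their compartments. In the top crop the long tray holds the bearing at (697,378), sleeve (700,297) and pinion (693,223). The short tray holds the coil at its handle end (75,265) and the bolt at (93,343). The large bearing, tin and screwdriver have not moved.

```bash
python3 -c "
from workcell import env
print(env.finish_job())"
```

```text
the job is handed in; nothing more can be done
None
```

I packed both kits as asked and handed the job in after about 25 s of robot time; the last pictures showed all five parts upright in the right compartments and nothing else moved, but the hand-in gave no verdict.

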